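# Close a flow-chip holder: load the chip, snap the clip cover on and keep it pressed

### The arm

A 6-joint arm with a two-finger parallel gripper is mounted at the origin on a cart in front of the work surface, level with it; the furniture and walls round the work are solid. World frame = base frame: x ahead of the robot, y to its left, z up, the work surface at z = 0. Lengths are in m, angles in rad, forces in N, time in s.
With the tool pointing down it reaches from about 0.25 to 0.775 m from the base axis. Payload 4 kg.
Tool frame: the origin (TCP) lies midway between the tips of the shut fingers; the grasp point (between the pads) lies 19 mm behind it (robot.tcp_to_grasp is the z of the grasp point in the tool frame, in m); z points along the fingers, y is the line along which they close (so a half turn about z gives the same grasp; the last joint's range is limited). The gripper opens to 94 mm and grips with 3 to 60 N. Pads are 16 mm wide; open, the fingers measure 119 mm over their backs; the gripper's body (75 mm by 177 mm) begins 78 mm behind the grasp point.
Start: joints at [-1.236, 0.087, 1.371, -0, 1.684, -0.103], TCP at [0.233, -0.498, 0.206] pointing down, gripper open.
Joint ranges: [-3.1, 3.1], [-0.76, 2.03], [0.27, 2.55], [-1.08, 4.22], [0.17, 2.65], [-2.57, 2.57]. Speed limits (rad/s): [2.79, 2.79, 3.14, 3.14, 3.14, 3.14].

### API

Orientations are given as [roll, pitch, yaw] about the fixed x, y, z axes, in that order (R = Rz(yaw) Ry(pitch) Rx(roll)).
In Python, from bench import robot gives the robot as it stands. The module is installed in compiled form; this text tells all that it offers.
- The arm moves only by the tool move_arm, never from a script. Its argument "motion" is one flat list of numbers, 7 for each row, row after row: the turn, a rotation vector about the tool's x, y, z in units of 45 degrees (1.0 is 45 degrees), then the shift along the tool's x, y, z in units of 100 mm (1.0 is 100 mm), then the opening, from 0 (shut) to 1 (fully open). A call has 1 to 12 rows; each row shifts and turns the commanded pose from where the row before left it, along the tool's axes as they then stand; what a row does not reach is not made up. A row lasts 1/12 s, in which the tool goes at most 41.7 mm and 7.16 degrees, less where a joint would pass 70% of its speed; a pose out of reach is approached as far as the arm can. A call with a number of a shift or a turn outside -1 to 1 is refused whole. A call with a gripper value outside its range is refused whole. The fingers move at their own pace and stop on an object; the grip force is fixed at half the most. Time passes only in rows, so rows that do not move let the fingers close. It gives the time, the measured TCP pose, the force, the opening and the grip force at its end, in the units of the state.
- robot.get_obs(): the state, without advancing time (a new reading comes with each control period).
- robot.snapshot(name): name is "scene" or "top"; returns the picture (400x640x3 uint8, red, green, blue); there is no depth.
- robot.get_calibration(name): a dict with "fx", "fy", "cx", "cy" (pixels), "R" (3x3) and "t" (3): a world point X has camera coordinates R X + t. Camera axes: x right, y down, z forward; pixel columns grow to the right and rows downward; lengths in m; the calibration is good to about 2 mm. A picture is of the moment at which its call begins. get_calibration takes no time and is no camera call.
- robot.close_job(): hands the job in; it is judged then, once.
The state is a dict: "time": time; "joint_positions": joint angles; "qvel": joint speeds; "joint_torque": joint torques, N m; "tool_pos": TCP position; "ee_rot": TCP orientation; "wrist_force": force on the tool from outside, world axes, zero at the start; "wrist_torque": the same for the moment, N m; "width": finger opening in m; "finger_force": force on a finger pad.
Only numpy, scipy, OpenCV 4.12 (cv2) and the standard library are available. Lean on these libraries where they do the work, as an engineer would, in place of code of your own. Each camera call takes 0.05 s, during which the arm holds its last target. There are 200 camera calls.

### The job

Close up the flow-chip holder: lay the flat chip from the tissue pad into the holder's nest and let go of it, then set the clip cover squarely over it and press straight down until both spring latches snap over the cover's ends. The force drops when they snap; keep pressing on, and finish with the fingers still on the cover, pressing it firmly down on the chip (about 10 N) so that the seals stay squeezed. Leave the small bottle, the objective and the little box behind the work where they stand.

Things in the scene. Friction and masses are not known exactly. Their poses are not given: they have to be found in the camera images.
- holder: Chip holder, fixed: light metal foot 62 (x) x 128 (y) x 8 mm with a raised black nest block 36 (x) x 84 (y) mm on it, long side along y, and a 20 mm wide steel spring latch at each y end, tops 50 mm high. Origin: centre of the foot's underside, z up. Beside the block (x) there is only the 8 mm foot: room for fingers. With the chip in, the cover is home with its origin 12 mm above this one.
- nest (a point): Centre of the nest's floor, 22.5 mm above the holder's origin (same axes). Recess 29 (x) x 79 (y) mm within walls 3.5 mm high with bevelled tops. The long walls are missing over the middle 36 mm of y: room for fingers that hold the chip there.
- chip: Flow chip, a pale glassy flat plate 26 (x) x 76 (y) x 6 mm, 30 g, with a thin grey channel pattern and two black ports on top; starts lying on the tissue pad. Origin: centre of its underside; z up, long side along y. In the nest (either way round) it has 1.5 mm play each side and stands 2.5 mm out of the walls. Grasp it across the 26 mm at its middle.
- cover: Grey clip cover, a saddle, 70 g, upright on the bench. Origin: underside centre, level with the cheeks' lower edges; z up. Top plate 92 (y) x 36 (x) mm, 18 to 22 mm high, the last 5 mm at each end a tab 2 mm thick (18 to 20 mm). Two ribbed grip cheeks 56 mm long (y), 0 to 22 mm high, 45 mm over both, 39 mm inside, straddle the nest block either way round: grasp across them.
- cover_top (a point): Middle of the cover's top plate, 22 mm above its origin, in its open window of 12 (x) x 44 (y) mm. Two plugged ports 10 mm thick stand on the plate at y = +-30 mm and rise 12 mm above it; seal rings under them (1.5 mm below the plate) bear on the chip. Home: 34 mm above the holder's origin, the cheeks' lower edges 4 mm above the foot.
- tissue_pad: Blue booklet of lens tissue under the chip, 69 (x) x 101 (y) x 7 mm, fixed. Origin: centre of its underside.
- latch_left (a joint): Angle of the spring latch at the holder's +y end: 0 closed (upright), grows to 0.3 rad outward; hinge pin 12 mm above the holder's origin, at y = +49 mm. The cover's end tab rides down the ramp on its nose and pushes it out some 0.1 rad. Both together resist with up to 10 to 20 N; the force drops 4 mm above home, the latch springs back over the tab 1 mm above home, then the cover meets the chip.
- latch_right (a joint): Angle of the spring latch at the holder's -y end, the mirror image of latch_left (pin at y = -49 mm).
- latch_left_nose (a point): Inner lower edge of latch_left's nose: 33 mm above the holder's origin (1 mm above the end tab of a home cover) and 43.5 mm from its middle, where the cover's end reaches 46 mm. From 34 mm height a ramp runs up and outward to 50.5 mm from the middle at 47 mm height.
- latch_right_nose (a point): The same point of latch_right's nose, at the -y end.
- oil: Small brown bottle, 25 mm across, 62 mm high, a bystander. Origin: centre of its underside.
- objective: Microscope objective standing on its thread, 26 mm across, 46 mm high, a bystander. Origin: centre of its underside.
- coverglass: Small square box of cover glasses, 32 x 32 x 14 mm, a bystander. Origin: centre of its underside.
Things that resemble listed ones, but are neither listed nor needed, are in the scene too. Leave any red look-alike of the cover alone.

How it is judged:
By the outcome, as a careful person would: the job done as asked, in the order asked, and still so for the second after the job is handed in, while the arm keeps its last pose, push and grip.
It also fails if it takes over 51 s, if anything falls off the work surface, if the arm or the gripper's body presses on something with over 40 N, if the wrist force passes 120 N, or if a joint passes its speed limit or range.

## Working session

There is one attempt and no reset: what is moved stays moved. The work goes in short steps, Python scripts to look and compute and a tool call to move; the robot and the scene stay as the last step left them, time stands still between calls to the robot, and variables do not carry over. Pictures are saved under pics/ and viewed, at most 10 in all, crops included, and the job is handed in when it is done.

Besides the shell and the picture viewer there is one more tool, called after "Call:" by a JSON object that holds its "fn" and its "kwargs", one argument or row to a line. move_arm: Moves the arm, as the interface text tells. Shifts and turns lie within -1 to 1; 1 stands for 100 mm of shift or 45 degrees of turn. Its arguments: {"type":"object","properties":{"motion":{"type":"array","items":{"type":"number"}}},"required":["motion"]}

```bash
mkdir -p pics
python3 - <<'E'
from bench import robot
import cv2,numpy as np
for n in("scene","top"):
    im=robot.snapshot(n); cv2.imwrite(f"pics/{n}0.png",im[:,:,::-1])
    c=robot.get_calibration(n); print(n,{k:np.round(v,4).tolist() for k,v in c.items()})
print(robot.get_obs())
E
```

```text
scene {'fx': 497.0859, 'fy': 497.0859, 'cx': 319.7715, 'cy': 198.9636, 'R': [[0.9376, 0.3477, 0.0006], [0.2914, -0.7847, -0.5471], [-0.1897, 0.5132, -0.837]], 't': [-0.5118, -0.0968, 1.3585]}
top {'fx': 422.2657, 'fy': 422.2657, 'cx': 319.5469, 'cy': 199.9069, 'R': [[-0.0629, -0.998, -0.002], [-0.9774, 0.062, -0.2021], [0.2018, -0.0108, -0.9794]], 't': [0.0421, 0.5457, 0.8085]}
{'time': 0.1, 'joint_positions': array([-1.23611477e+00,  8.78781201e-02,  1.37203417e+00,  1.46034953e-05,
        1.68361605e+00, -1.03107319e-01]), 'qvel': array([-0.00124637, -0.00064545, -0.00307464, -0.00109499,  0.00184607,
        0.00156072]), 'joint_torque': array([ 2.58580054e-03, -3.41254914e+01, -3.03299868e+01,  7.20752380e-02,
        3.05066805e-02, -1.04412341e-04]), 'tool_pos': array([ 0.23300568, -0.49768031,  0.20445783]), 'ee_rot': array([-3.13966874e+00, -2.13666822e-04,  4.37790301e-01]), 'wrist_force': array([0.4792377 , 0.34598639, 0.2744614 ]), 'wrist_torque': array([ 0.01729515,  0.0109493 , -0.02132982]), 'finger_force': 0.0, 'width': 0.09411620551889506}
```

View pics/scene0.png

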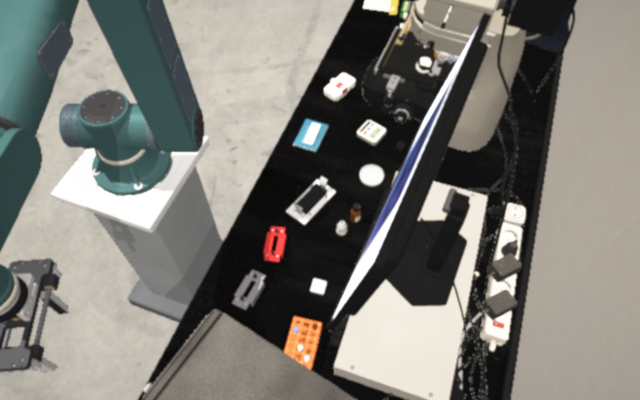

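View pics/top0.png

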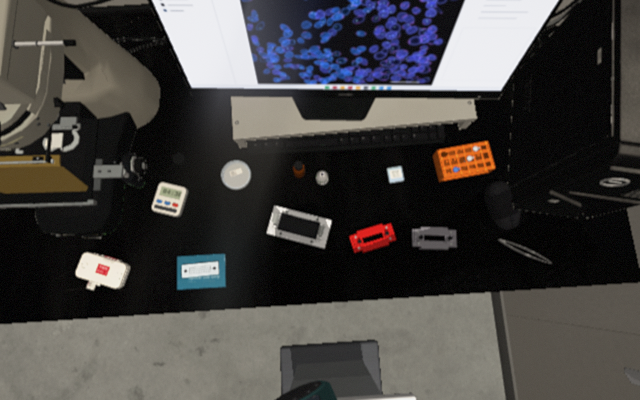

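Scene: holder at top (300,227), scene (312,200). Blue pad with chip at top (201,271), scene (311,135). Grey cover at top (434,238), scene (249,290).
Look-alikes: the red cover at top (373,237) is to be left alone. The white cases at (103,270) and (169,199) and the square box at (395,175) could be taken for other things. I choose the grey one as cover and the plate on the blue pad as chip, and check both in a crop.

Run:
```python
import cv2,numpy as np
t=cv2.imread("pics/top0.png");s=cv2.imread("pics/scene0.png")
def c(im,x,y,w,h,k): return cv2.resize(im[y:y+h,x:x+w],(w*k,h*k),interpolation=cv2.INTER_CUBIC)
r=lambda im,x,y: c(im,x-32,y-24,64,48,4)
o=np.vstack([np.hstack([r(t,201,271),cv2.resize(r(t,300,227),(256,192)),r(t,434,238)]),np.hstack([r(s,311,135),r(s,312,200),r(s,249,290)])])
cv2.imwrite("pics/crop0.png",o)
```

```text
(no output)
```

View pics/crop0.png

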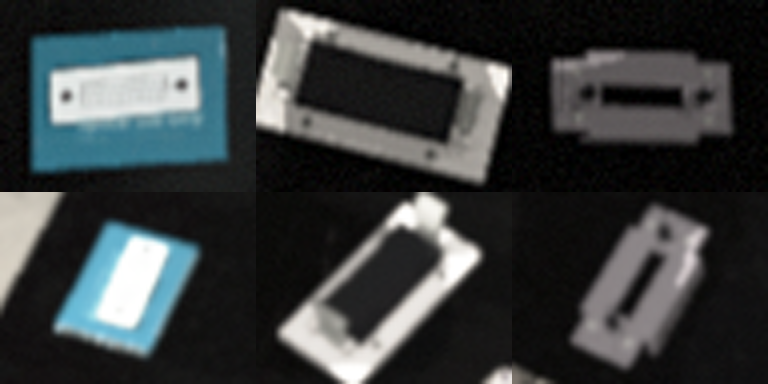

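```bash
cat > h.py <<'E'
import cv2,numpy as np
from bench import robot
cal={n:robot.get_calibration(n) for n in("scene","top")}
def ray(n,uv):
    c=cal[n];uv=np.atleast_2d(uv).astype(float)
    d=np.c_[(uv[:,0]-c["cx"])/c["fx"],(uv[:,1]-c["cy"])/c["fy"],np.ones(len(uv))]@c["R"]
    return -c["R"].T@c["t"],d
def onz(n,uv,z):
    C,d=ray(n,uv); return (C+d*((z-C[2])/d[:,2])[:,None])[:,:2]
def tri(uvt,uvs):
    A=np.zeros((3,3));b=np.zeros(3);R=[]
    for n,u in(("top",uvt),("scene",uvs)):
        C,d=ray(n,u);d=d[0]/np.linalg.norm(d[0]);P=np.eye(3)-np.outer(d,d);A+=P;b+=P@C;R.append((C,P))
    X=np.linalg.solve(A,b);return X,[np.linalg.norm(P@(X-C)) for C,P in R]
def proj(n,X):
    c=cal[n];p=np.atleast_2d(X)@c["R"].T+c["t"];return np.c_[c["fx"]*p[:,0]/p[:,2]+c["cx"],c["fy"]*p[:,1]/p[:,2]+c["cy"]]
def big(mask,at,k=4):
    "contour of the blob holding/nearest at (full-res px) in an upsampled mask with offset"
    cs,_=cv2.findContours(mask,cv2.RETR_EXTERNAL,cv2.CHAIN_APPROX_NONE)
    cs=[c for c in cs if cv2.contourArea(c)>40*k]
    return max(cs,key=lambda c:cv2.pointPolygonTest(c,at,True))[:,0].astype(float)
def crop(im,x,y,k=8,w=40,h=34):
    x0,y0=x-w,y-h
    c=cv2.resize(im[y0:y0+2*h,x0:x0+2*w],None,fx=k,fy=k,interpolation=cv2.INTER_CUBIC)
    full=lambda p:(np.asarray(p)+.5)/k-.5+[x0,y0]
    loc=lambda p:tuple(float(v) for v in ((np.asarray(p)-[x0,y0])+.5)*k-.5)
    return c,full,loc
def rect(P):
    (c,wh,a)=cv2.minAreaRect((P*1000).astype(np.float32))
    if wh[0]<wh[1]: wh=wh[::-1];a+=90
    return np.round(c,1),np.round(wh,1),round((a+90)%180-90,1)
E
python3 - <<'E'
from h import *
for n in cal: print(n,"C",np.round(ray(n,[0,0])[0],3))
I={n:cv2.imread(f"pics/{n}0.png") for n in cal}
px={"chip":((201,271),(311,135)),"cover":((434,238),(249,290)),"holder":((300,227),(312,200))}
for o in px:
    ctr={}
    for n,p in zip(("top","scene"),px[o]):
        im,full,loc=crop(I[n],*p);hsv=cv2.cvtColor(im,cv2.COLOR_BGR2HSV);v=hsv[...,2];s=hsv[...,1]
        if o=="chip": m=(v>150)&(s<85)
        elif o=="cover": m=v>60
        else: m=v>95
        m=(m*255).astype(np.uint8); P=full(big(m,loc(p),64))
        mm=cv2.minAreaRect(P.astype(np.float32));ctr[n]=mm[0]
        for z in {"chip":(.013,),"cover":(.022,.018),"holder":(.008,)}[o]: print(o,n,"px",np.round(mm[0],1),"z",z,*rect(onz(n,P,z)))
        if o!="chip":
            hole=((v<(45 if o=="cover" else 70))*255).astype(np.uint8);Q=full(big(hole,loc(p),64));
            h=cv2.minAreaRect(Q.astype(np.float32)); ctr[n+"h"]=h[0]
            for z in ((.022,.018) if o=="cover" else (.026,.008)): print("  hole",n,np.round(h[0],1),z,*rect(onz(n,Q,z)))
    print(o,"tri",*tri(ctr["top"],ctr["scene"]))
    if "toph" in ctr: print(o,"tri hole",*tri(ctr["toph"],ctr["sceneh"]))
E
```

```text
scene C [ 0.766 -0.595  1.084]
top C [0.373 0.017 0.902]
chip top px [199.8 270. ] z 0.013 [422.7 264.7] [78.8 33.7] -89.1
chip scene px [311.7 133.1] z 0.013 [424.1 262.6] [86.9 35.6] -88.4
chip tri [0.42318205 0.2659996  0.00829514] [np.float64(0.0004971969894059893), np.float64(0.0004971969894059531)]
cover top px [433.8 237.4] z 0.022 [ 459.4 -225.8] [92.6 47.1] 84.9
cover top px [433.8 237.4] z 0.018 [ 459.8 -226.9] [93.1 47.4] 84.9
  hole top [433.5 237.5] 0.022 [ 460.2 -226.7] [174.5 142.2] 86.4
  hole top [433.5 237.5] 0.018 [ 460.6 -227.8] [175.3 142.9] 86.4
cover scene px [249.1 289.3] z 0.022 [ 459.6 -229.8] [96.2 53.4] 85.4
cover scene px [249.1 289.3] z 0.018 [ 458.5 -228.4] [96.6 53.6] 85.4
  hole scene [248.5 289.5] 0.022 [ 455.4 -229.3] [191.4 165.6] 20.4
  hole scene [248.5 289.5] 0.018 [ 454.2 -227.9] [192.1 166.2] 20.4
cover tri [ 0.45881982 -0.22816992  0.01626969] [np.float64(0.001177964586658515), np.float64(0.0011779645866585229)]
cover tri hole [ 0.45808829 -0.22829525  0.01509236] [np.float64(0.0020583437000493117), np.float64(0.002058343700049348)]
holder top px [298.8 226.4] z 0.008 [502.6  54.9] [130.9  65.7] 71.9
  hole top [299.5 226.5] 0.026 [500.6  53.4] [169.9 143.2] 86.4
  hole top [299.5 226.5] 0.008 [503.2  54.1] [173.4 146.1] 86.4
holder scene px [311.6 200.3] z 0.008 [504.   58.5] [150.4  70. ] 71.4
  hole scene [311.5 199.5] 0.026 [504.2  49. ] [212.5 206.4] 20.4
  hole scene [311.5 199.5] 0.008 [499.8  59.9] [216.1 209.9] 20.4
holder tri [0.50266341 0.05510688 0.005265  ] [np.float64(5.209883443611101e-05), np.float64(5.209883443606052e-05)]
holder tri hole [0.50228154 0.0537935  0.01055972] [np.float64(0.0008233132391628308), np.float64(0.0008233132391629609)]
```

Run:
```python
from h import *
I={n:cv2.imread(f"pics/{n}0.png") for n in cal}
px={"chip":((199,270),(312,133)),"cover":((434,238),(249,289)),"holder":((300,226),(312,200))}
out=[]
for o in px:
    ctr={}
    for n,p in zip(("top","scene"),px[o]):
        im,full,loc=crop(I[n],*p);b,g,r=[im[...,i].astype(int) for i in range(3)];v=im.max(2)
        if o=="chip":
            m=(r>150).astype(np.uint8)*255; m=cv2.morphologyEx(m,cv2.MORPH_CLOSE,np.ones((25,25)));m=cv2.morphologyEx(m,cv2.MORPH_OPEN,np.ones((41,41)))
        else:
            out_=(v>(60 if o=="cover" else 95)).astype(np.uint8)*255
            c=((big(out_,loc(p),64))).astype(np.int32); hull=np.zeros_like(out_);cv2.fillPoly(hull,[c],255)
            hull=cv2.erode(hull,np.ones((25,25))) if o=="cover" else hull
            m=((v<(50 if o=="cover" else 80))&(hull>0)).astype(np.uint8)*255
            if o=="holder": m=cv2.morphologyEx(m,cv2.MORPH_OPEN,np.ones((61,61)))
            else: m=cv2.morphologyEx(m,cv2.MORPH_OPEN,np.ones((25,25)))
        lc=big(m,loc(p),64);P=full(lc);mm=cv2.minAreaRect(P.astype(np.float32));ctr[n]=mm[0]
        cv2.polylines(im,[lc.astype(np.int32)],True,(0,0,255),1);out.append(cv2.resize(im,(400,340)))
        for z in {"chip":(.013,),"cover":(.022,.018),"holder":(.026,.008)}[o]:print(o,n,np.round(mm[0],1),z,*rect(onz(n,P,z)))
    print(o,"tri",*tri(ctr["top"],ctr["scene"]))
o=np.vstack([np.hstack(out[::2]),np.hstack(out[1::2])])
cv2.imwrite("pics/seg.png",cv2.resize(o,(800,453)))
```

```text
chip top [199.7 269.4] 0.013 [424.6 265.2] [76.8 28.1] -87.9
chip scene [311.  133.8] 0.013 [423.6 259.6] [91.1 34.9] -87.6
chip tri [0.4231294  0.26572955 0.00633711] [np.float64(0.002286193079025652), np.float64(0.002286193079025607)]
cover top [434.  237.6] 0.022 [ 458.9 -226.2] [41.8 10.5] 84.5
cover top [434.  237.6] 0.018 [ 459.3 -227.3] [42.  10.6] 84.5Traceback (most recent call last):
  File "<stdin>", line 18, in <module>
  File "h.py", line 21, in big
    return max(cs,key=lambda c:cv2.pointPolygonTest(c,at,True))[:,0].astype(float)
           ~~~^^^^^^^^^^^^^^^^^^^^^^^^^^^^^^^^^^^^^^^^^^^^^^^^^
ValueError: max() iterable argument is empty
```

```bash
cat > seg.py <<'E'
from h import *
I={n:cv2.imread(f"pics/{n}0.png") for n in cal}
px={"chip":((199,270),(312,133)),"cover":((434,238),(249,289)),"holder":((300,226),(312,200))}
out=[]
for o in px:
    ctr={}
    for n,p in zip(("top","scene"),px[o]):
        im,full,loc=crop(I[n],*p);r=im[...,2];v=im.max(2)
        if o=="chip":
            m=(r>(150 if n=="top" else 205)).astype(np.uint8)*255; m=cv2.morphologyEx(m,cv2.MORPH_CLOSE,np.ones((25,25)));m=cv2.morphologyEx(m,cv2.MORPH_OPEN,np.ones((41,41)))
        else:
            out_=(v>(60 if o=="cover" else 95)).astype(np.uint8)*255
            c=((big(out_,loc(p),64))).astype(np.int32); hull=np.zeros_like(out_);cv2.fillPoly(hull,[c],255)
            hull=cv2.erode(hull,np.ones((25,25))) if o=="cover" else hull
            m=((v<(60 if o=="cover" else 80))&(hull>0)).astype(np.uint8)*255
            k=15 if o=="cover" else 61
            m=cv2.morphologyEx(m,cv2.MORPH_OPEN,cv2.getStructuringElement(cv2.MORPH_ELLIPSE,(k,k)))
        lc=big(m,loc(p),15);P=full(lc);mm=cv2.minAreaRect(P.astype(np.float32));ctr[n]=mm[0]
        cv2.polylines(im,[lc.astype(np.int32)],True,(0,0,255),1);out.append(cv2.resize(im,(400,340)))
        for z in {"chip":(.013,),"cover":(.022,.018),"holder":(.026,.008)}[o]:print(o,n,np.round(mm[0],1),z,*rect(onz(n,P,z)))
    print(o,"tri",*tri(ctr["top"],ctr["scene"]))
o=np.vstack([np.hstack(out[::2]),np.hstack(out[1::2])])
cv2.imwrite("pics/seg.png",cv2.resize(o,(800,453)))
E
python3 seg.py
```

```text
chip top [199.7 269.4] 0.013 [424.6 265.2] [76.8 28.1] -87.9
chip scene [311.5 133. ] 0.013 [423.9 262.5] [80.8 30.4] -87.7
chip tri [0.42372786 0.26539202 0.00983193] [np.float64(0.0012841717952805564), np.float64(0.0012841717952806358)]
cover top [434.  237.7] 0.022 [ 458.7 -226.2] [44.5 11.8] 84.3
cover top [434.  237.7] 0.018 [ 459.1 -227.3] [44.7 11.9] 84.3
cover scene [248.5 288.8] 0.022 [ 457.6 -229.9] [40.6  8.5] 84.4
cover scene [248.5 288.8] 0.018 [ 456.5 -228.5] [40.8  8.5] 84.4
cover tri [ 0.45784893 -0.22813323  0.01830781] [np.float64(0.0014585817047865967), np.float64(0.001458581704786625)]
holder top [298.6 225.6] 0.026 [501.5  54.5] [85.2 36.6] 71.8
holder top [298.6 225.6] 0.008 [504.2  55.3] [86.9 37.3] 71.8
holder scene [311.6 197.2] 0.026 [504.  51.] [82.7 38. ] 71.6
holder scene [311.6 197.2] 0.008 [499.6  62. ] [84.1 38.6] 71.6
holder tri [0.50269505 0.05506425 0.01991291] [np.float64(0.0004074966589700119), np.float64(0.00040749665897006344)]
```

View pics/seg.png

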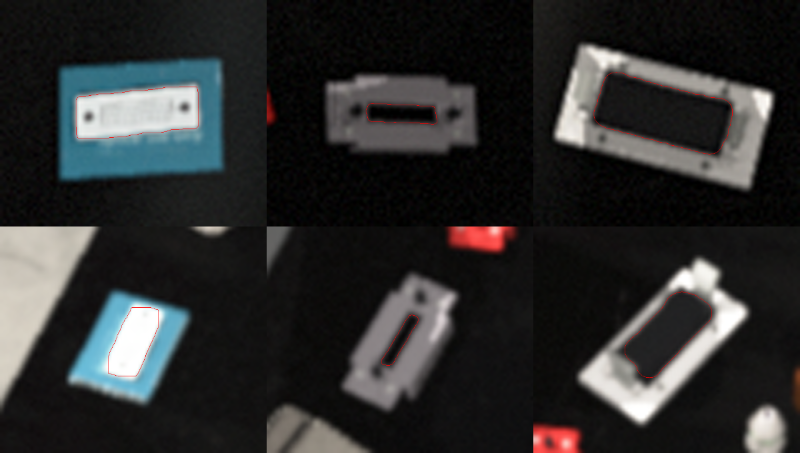

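Segmentation is right: chip, window and block are outlined well in both views. Now edge-by-edge medians in each object's axes, to cancel parallax.

Run:
```python
from h import *
I={n:cv2.imread(f"pics/{n}0.png") for n in cal}
def edges(n,P,c,a,zs,lx,ly,tag):
    # zs: heights for edges +x,-x,+y,-y ; a yaw of object (long axis = y)
    X=np.array([np.cos(a),np.sin(a)]);Y=np.array([-X[1],X[0]]);r=[]
    for k,z in enumerate(zs):
        Q=onz(n,P,z)-c;q=np.c_[Q@X,Q@Y]
        if k<2: s=(np.abs(q[:,1])<ly[0])&(np.abs(q[:,0]-(1,-1)[k]*lx[1])<.006);e=np.polyfit(q[s,1],q[s,0],1);r.append((e[1]*1e3,np.degrees(-np.arctan(e[0]))))
        else: 
            s=(np.abs(q[:,0])<lx[0])&(np.abs(q[:,0])>lx[2])&(np.abs(q[:,1]-(1,-1)[k-2]*ly[1])<.007);e=np.median(q[s,1]) if s.any() else np.nan;r.append((e*1e3,0))
    cx=(r[0][0]+r[1][0])/2;cy=(r[2][0]+r[3][0])/2
    print(tag,n,"edges",[f"{e[0]:.1f}" for e in r],"rot",[f"{e[1]:.1f}" for e in r[:2]],"centre",np.round((c+X*cx/1e3+Y*cy/1e3)*1e3,1))
f=lambda v,t:(v>t).astype(np.uint8)*255
for n,ph,pc,pk in(("top",(300,226),(199,270),(434,238)),("scene",(312,200),(312,133),(249,289))):
    im,full,loc=crop(I[n],*ph);v=im.max(2);P=full(big(f(v,100),loc(ph),64)); a=np.radians(-18.3);c=np.array([.5025,.0549])
    side=(.008,.0,.008,.008) if n=="top" else (.0,.008,.008,.0)
    edges(n,P,c,a,side,(.028,.031,.014),(.045,.064),"foot")
    m=cv2.bitwise_not(f(v,85));P=full(np.vstack([k[:,0] for k in cv2.findContours(m,cv2.RETR_LIST,cv2.CHAIN_APPROX_NONE)[0]]))
    side=(.026,.008,.026,.026) if n=="top" else (.008,.026,.026,.008)
    edges(n,P,c,a,side,(.017,.018,.011),(.03,.042),"block")
    im,full,loc=crop(I[n],*pc);r=im[...,2];m=f(r,150 if n=="top" else 205);P=full(big(m,loc(pc),64))
    edges(n,P,np.array([.424,.264]),np.radians(2.1),(.013,)*4,(.009,.013,0),(.03,.038),"chip")
    im,full,loc=crop(I[n],*pk);v=im.max(2);P=full(big(f(v,60),loc(pk),64))
    side=(.022,.022,.02,.02)
    edges(n,P,np.array([.4585,-.2275]),np.radians(-5.5),side,(.015,.0225,0),(.024,.046),"cover")
```

```text
foot top edges ['31.3', '-30.3', '64.6', '-64.4'] rot ['-0.4', '0.1'] centre [503.   54.9]
block top edges ['16.5', '-17.1', '41.3', '-41.8'] rot ['-0.0', '-0.0'] centre [502.2  54.7]
chip top edges ['14.3', '-12.6', '39.5', '-37.0'] rot ['-0.2', '0.7'] centre [424.8 265.2]
cover top edges ['23.4', '-22.6', '47.0', '-44.9'] rot ['-0.8', '0.5'] centre [ 459.  -226.5]
foot scene edges ['31.4', '-32.5', '63.9', '-67.3'] rot ['-0.3', '-0.1'] centre [501.5  53.5]
block scene edges ['14.3', '-15.0', '36.8', '-39.3'] rot ['-0.2', '1.3'] centre [501.8  53.8]
chip scene edges ['14.7', '-14.9', '38.5', '-41.8'] rot ['0.2', '-0.5'] centre [424.  262.4]
cover scene edges ['27.3', '-24.9', '46.2', '-49.4'] rot ['0.7', '0.4'] centre [ 459.5 -229.2]
```

Call:
{"fn": "move_arm", "kwargs": {
  "motion": [0, 0, 0, 0.28, -0.28, 0, 1, 0, 0, 0, 0.28, -0.28, 0, 1, 0, 0, 0, 0.28, -0.28, 0, 1, 0, 0, 0, 0.28, -0.28, 0, 1, 0, 0, 0, 0.28, -0.28, 0, 1, 0, 0, 0, 0.28, -0.28, 0, 1, 0, 0, 0, 0.28, -0.28, 0, 1, 0, 0, 0, 0.28, -0.28, 0, 1, 0, 0, 0, 0.28, -0.28, 0, 1, 0, 0, 0, 0.28, -0.28, 0, 1, 0, 0, 0, 0.28, -0.28, 0, 1, 0, 0, 0, 0.28, -0.28, 0, 1]
}}

```text
time: 1.1
tool_pos: [0.3949, -0.0494, 0.2052]
ee_rot: [3.141, 0.0, 0.438]
wrist_force: [1.0, -0.1, -0.1]
width: 0.0938
finger_force: 0.0
```

Call:
{"fn": "move_arm", "kwargs": {
  "motion": [0, 0, -0.125, 0, 0, 0, 1, 0, 0, -0.125, 0, 0, 0, 1, 0, 0, -0.125, 0, 0, 0, 1, 0, 0, -0.125, 0, 0, 0, 1, 0, 0, -0.125, 0, 0, 0, 1, 0, 0, -0.125, 0, 0, 0, 1, 0, 0, -0.125, 0, 0, 0, 1, 0, 0, -0.125, 0, 0, 0, 1, 0, 0, -0.125, 0, 0, 0, 1, 0, 0, -0.125, 0, 0, 0, 1, 0, 0, -0.125, 0, 0, 0, 1, 0, 0, -0.12, 0, 0, 0, 1]
}}

```text
time: 2.1
tool_pos: [0.3947, -0.0513, 0.2049]
ee_rot: [-3.141, -0.0, 1.617]
wrist_force: [-0.0, -0.2, 0.2]
width: 0.0946
finger_force: 0.0
```

Call:
{"fn": "move_arm", "kwargs": {
  "motion": [0, 0, 0, 0.26, 0.037, 0, 1, 0, 0, 0, 0.26, 0.037, 0, 1, 0, 0, 0, 0.26, 0.037, 0, 1, 0, 0, 0, 0.26, 0.037, 0, 1, 0, 0, 0, 0.26, 0.037, 0, 1, 0, 0, 0, 0.26, 0.037, 0, 1, 0, 0, 0, 0.26, 0.037, 0, 1, 0, 0, 0, 0.26, 0.037, 0, 1, 0, 0, 0, 0.26, 0.037, 0, 1, 0, 0, 0, 0.26, 0.037, 0, 1, 0, 0, 0, 0.26, 0.037, 0, 1, 0, 0, 0, 0.26, 0.037, 0, 1]
}}

```text
time: 3.1
tool_pos: [0.4262, 0.2634, 0.2048]
ee_rot: [-3.141, 0.001, 1.612]
wrist_force: [0.1, -1.5, 0.7]
width: 0.0941
finger_force: 0.0
```

Call:
{"fn": "move_arm", "kwargs": {
  "motion": [0, 0, 0, 0, 0, 0.3, 1, 0, 0, 0, 0, 0, 0.3, 1, 0, 0, 0, 0, 0, 0.3, 1, 0, 0, 0, 0, 0, 0.3, 1, 0, 0, 0, 0, 0, 0.2, 1, 0, 0, 0, 0, 0, 0.1, 0.6, 0, 0, 0, 0, 0, 0.1, 0.5, 0, 0, 0, 0, 0, 0, 0.5, 0, 0, 0, 0, 0, 0, 0.5]
}}

```text
time: 3.85
tool_pos: [0.427, 0.2623, 0.046]
ee_rot: [3.141, -0.0, 1.612]
wrist_force: [-0.5, 0.6, -0.1]
width: 0.0708
finger_force: 0.0
```

Call:
{"fn": "move_arm", "kwargs": {
  "motion": [0, 0, 0, 0.015, -0.025, 0.1, 0.5, 0, 0, 0, 0, 0, 0.14, 0.5, 0, 0, 0, 0, 0, 0.1, 0.5, 0, 0, 0, 0, 0, 0.03, 0.5, 0, 0, 0, 0, 0, 0, 0.5, 0, 0, 0, 0, 0, 0, 0.5]
}}

```text
time: 4.35
tool_pos: [0.4243, 0.2638, 0.0088]
ee_rot: [3.141, -0.0, 1.612]
wrist_force: [-0.4, -0.2, 0.0]
width: 0.0469
finger_force: 0.0
```

Call:
{"fn": "move_arm", "kwargs": {
  "motion": [0, 0, 0, 0, 0, 0, 0.15, 0, 0, 0, 0, 0, 0, 0.15, 0, 0, 0, 0, 0, 0, 0.15, 0, 0, 0, 0, 0, 0, 0.15, 0, 0, 0, 0, 0, 0, 0.15, 0, 0, 0, 0, 0, 0, 0.15, 0, 0, 0, 0, 0, 0, 0.15, 0, 0, 0, 0, 0, 0, 0.15]
}}

```text
time: 5.02
tool_pos: [0.4242, 0.2636, 0.0087]
ee_rot: [3.141, -0.0, 1.612]
wrist_force: [0.3, -0.2, 1.0]
width: 0.0255
finger_force: 30.0
```

Call:
{"fn": "move_arm", "kwargs": {
  "motion": [0, 0, 0, 0, 0, -0.1, 0.15, 0, 0, 0, 0, 0, -0.3, 0.15, 0, 0, 0, 0, 0, -0.3, 0.15, 0, 0, 0, 0, 0, -0.3, 0.15, 0, 0, 0, -0.265, 0.087, 0, 0.15, 0, 0, 0, -0.265, 0.087, 0, 0.15, 0, 0, 0, -0.265, 0.087, 0, 0.15, 0, 0, 0, -0.265, 0.087, 0, 0.15, 0, 0, 0, -0.265, 0.087, 0, 0.15, 0, 0, 0, -0.265, 0.087, 0, 0.15, 0, 0, 0, -0.265, 0.087, 0, 0.15, 0, 0, 0, -0.265, 0.087, 0, 0.15]
}}

```text
time: 6.02
tool_pos: [0.5024, 0.0533, 0.1091]
ee_rot: [3.141, -0.0, 1.612]
wrist_force: [-0.3, 0.7, -0.4]
width: 0.0256
finger_force: 30.0
```

Call:
{"fn": "move_arm", "kwargs": {
  "motion": [0, 0, 0.0925, 0, 0, 0, 0.15, 0, 0, 0.0925, 0, 0, 0, 0.15, 0, 0, 0.0925, 0, 0, 0, 0.15, 0, 0, 0.0925, 0, 0, 0, 0.15, 0, 0, 0.0925, 0, 0, 0, 0.15, 0, 0, 0, 0, 0, 0, 0.15, 0, 0, 0, 0, 0, 0, 0.15]
}}

```text
time: 6.6
tool_pos: [0.5022, 0.0546, 0.1088]
ee_rot: [3.141, 0.0, 1.251]
wrist_force: [0.3, 0.5, 0.6]
width: 0.0254
finger_force: 30.0
```

Run:
```python
from h import *
S={n:robot.snapshot(n)[:,:,::-1] for n in cal}
for n in S: cv2.imwrite(f"pics/{n}1.png",S[n])
o=robot.get_obs();print(o["time"],o["tool_pos"],o["ee_rot"],o["wrist_force"])
r=[]
for n in S:
    u=proj(n,[.502,.054,.08])[0].astype(int);im,_,_=crop(S[n],*u,k=5,w=40,h=40);r.append(im)
cv2.imwrite("pics/crop1.png",np.hstack(r))
```

```text
6.7 [0.50220842 0.05464562 0.10868175] [3.14148481e+00 3.48325776e-05 1.25019232e+00] [ 0.47230169 -0.64390754 -0.89160919]
```

View pics/crop1.png

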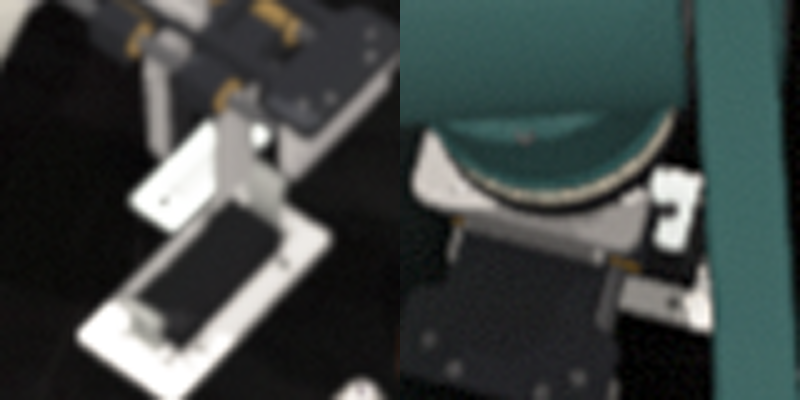

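The scene crop shows the chip in hand above the holder, seen from the side. The top view is blocked by the arm. I lower it to just above the walls and compare.

Call:
{"fn": "move_arm", "kwargs": {
  "motion": [0, 0, 0, 0, 0, 0.2, 0.15, 0, 0, 0, 0, 0, 0.25, 0.15, 0, 0, 0, 0, 0, 0.2, 0.15, 0, 0, 0, 0, 0, 0.1, 0.15, 0, 0, 0, 0, 0, 0.02, 0.15, 0, 0, 0, 0, 0, 0, 0.15]
}}

```text
time: 7.2
tool_pos: [0.502, 0.0546, 0.0311]
ee_rot: [-3.14, 0.0, 1.249]
wrist_force: [0.5, -0.0, 0.5]
width: 0.0254
finger_force: 30.0
```

Run:
```python
from h import *
n="scene";S=robot.snapshot(n)[:,:,::-1].copy();cv2.imwrite("pics/scene2.png",S)
o=robot.get_obs();p=o["tool_pos"];print(o["time"],p,o["ee_rot"],o["wrist_force"])
u=proj(n,[.502,.054,.03])[0].astype(int);im,full,loc=crop(S,*u,k=10,w=40,h=30)
# predicted chip top corners from the tool pose, and block/foot corners from the measured holder pose
def box(c,a,hx,hy,z):
    X=np.array([np.cos(a),np.sin(a)]);Y=np.array([-X[1],X[0]])
    return np.array([[*(c+sx*hx*X+sy*hy*Y),z] for sx,sy in((1,1),(1,-1),(-1,-1),(-1,1))])
a=np.radians(-18.4)
for B,col in((box(p[:2],o["ee_rot"][2]-np.pi/2,.013,.038,p[2]+.0043),(0,0,255)),(box(np.array([.5023,.0542]),a,.018,.042,.026),(0,255,0)),(box(np.array([.5023,.0542]),a,.031,.064,.008),(255,255,0))):
    q=np.array([loc(v) for v in proj(n,B)]).astype(np.int32);cv2.polylines(im,[q],True,col,1)
cv2.imwrite("pics/crop2.png",im)
```

```text
7.25 [0.50284081 0.05462289 0.03222928] [ 3.14058748e+00 -2.78741378e-04  1.24904974e+00] [ 0.22044311 -1.30359313 -0.96845414]
```

View pics/crop2.png

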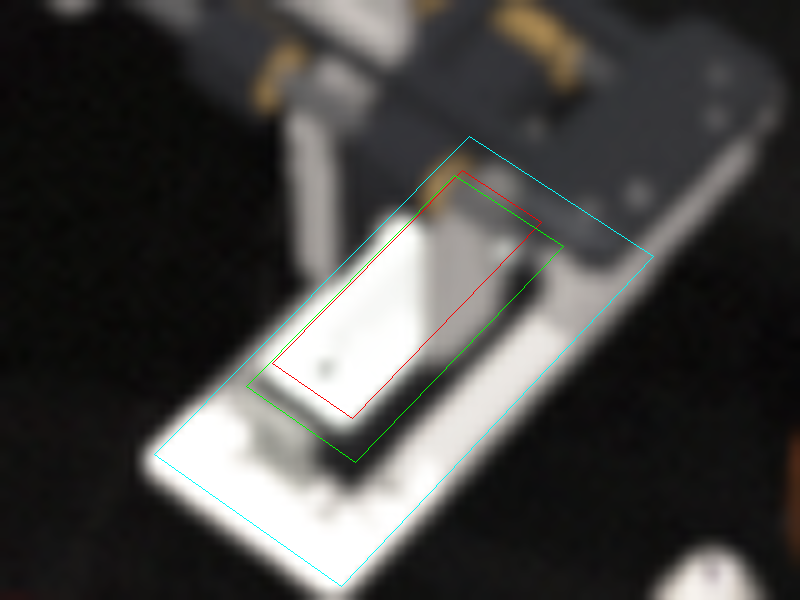

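Scene crop: the chip end at (350,425) is inside the block outline, both a bit lower in the image than predicted, which is camera bias. I measure the chip's free edges against the holder in the same camera.

Run:
```python
from h import *
S=cv2.imread("pics/scene2.png");o=robot.get_obs();p=o["tool_pos"];z=p[2]+.0043;print(p)
g=cv2.resize(S[...,2],None,fx=8,fy=8,interpolation=cv2.INTER_CUBIC)
a=np.radians(-18.4);X=np.array([np.cos(a),np.sin(a)]);Y=np.array([-X[1],X[0]]);c=np.array([.5025,.0549])
def prof(P0,d,L,thr,z):  # first fall below thr walking from P0 along d
    t=np.arange(0,L,.0002);W=np.array([[*(P0+d*s),z] for s in t]);uv=(proj("scene",W)+.5)*8-.5
    v=cv2.remap(g,uv[:,:1].astype(np.float32),uv[:,1:].astype(np.float32),cv2.INTER_LINEAR)[:,0]
    i=np.argmax(v<thr);return t[i]
for thr in(205,150):
    e=[-(.025+prof(c+X*s-Y*.025,-Y,.03,thr,z))*1e3 for s in np.arange(-.007,.008,.002)]
    r=[prof(c+Y*s,X,.03,thr,z)*1e3 for s in np.arange(-.034,-.018,.003)]
    print(thr,"chip -y end",np.round(e,1),"+x edge",np.round(r,1))
```

```text
[0.50284081 0.05462289 0.03222928]
205 chip -y end [-41.6 -41.6 -41.6 -41.6 -41.6 -41.6 -41.8 -41.8] +x edge [13.8 14.  14.  14.  14.  14.2]
150 chip -y end [-43.2 -43.2 -43.2 -43.2 -43.  -43.2 -43.2 -43.2] +x edge [15.2 15.2 15.2 15.2 15.4 15.4]
```

Call:
{"fn": "move_arm", "kwargs": {
  "motion": [0, 0, 0, 0, 0, 0.02, 0.15, 0, 0, 0, 0, 0, 0.02, 0.15, 0, 0, 0, 0, 0, 0.02, 0.15, 0, 0, 0, 0, 0, 0, 0.15]
}}

```text
time: 7.58
tool_pos: [0.5024, 0.0546, 0.0256]
ee_rot: [3.141, -0.0, 1.249]
wrist_force: [0.1, 0.0, -0.2]
width: 0.0251
finger_force: 30.0
```

Call:
{"fn": "move_arm", "kwargs": {
  "motion": [0, 0, 0, 0, 0, 0.01, 0.15, 0, 0, 0, 0, 0, 0.005, 0.15, 0, 0, 0, 0, 0, 0, 0.15]
}}

```text
time: 7.83
tool_pos: [0.5022, 0.0546, 0.0239]
ee_rot: [-3.142, 0.0, 1.249]
wrist_force: [0.1, -0.6, -0.3]
width: 0.0259
finger_force: 30.0
```

Call:
{"fn": "move_arm", "kwargs": {
  "motion": [0, 0, 0, 0, 0, 0, 0.5, 0, 0, 0, 0, 0, 0, 0.5, 0, 0, 0, 0, 0, 0, 0.5, 0, 0, 0, 0, 0, 0, 0.5, 0, 0, 0, 0, 0, 0, 0.5, 0, 0, 0, 0, 0, -0.1, 0.5, 0, 0, 0, 0, 0, -0.3, 0.5, 0, 0, 0, 0, 0, -0.3, 0.5, 0, 0, 0, 0, 0, -0.3, 0.5]
}}

```text
time: 8.58
tool_pos: [0.5019, 0.0546, 0.1255]
ee_rot: [-3.141, 0.0, 1.249]
wrist_force: [0.4, -0.1, -0.4]
width: 0.0469
finger_force: 0.0
```

Call:
{"fn": "move_arm", "kwargs": {
  "motion": [0, 0, 0, -0.256, 0.0445, 0, 0.8, 0, 0, 0, -0.256, 0.0445, 0, 0.8, 0, 0, 0, -0.256, 0.0445, 0, 0.8, 0, 0, 0, -0.256, 0.0445, 0, 0.8, 0, 0, 0, -0.256, 0.0445, 0, 0.8, 0, 0, 0, -0.256, 0.0445, 0, 0.8, 0, 0, 0, -0.256, 0.0445, 0, 0.8, 0, 0, 0, -0.256, 0.0445, 0, 0.8, 0, 0, 0, -0.256, 0.0445, 0, 0.8, 0, 0, 0, -0.256, 0.0445, 0, 0.8, 0, 0, 0, -0.256, 0.0445, 0, 0.8]
}}

```text
time: 9.5
tool_pos: [0.4593, -0.2293, 0.125]
ee_rot: [3.14, 0.0, 1.249]
wrist_force: [0.9, -0.0, 0.3]
width: 0.0753
finger_force: 0.0
```

Call:
{"fn": "move_arm", "kwargs": {
  "motion": [0, 0, -0.095, 0, 0, 0, 0.8, 0, 0, -0.095, 0, 0, 0, 0.8, 0, 0, -0.095, 0, 0, 0, 0.8, 0, 0, 0, 0, 0, 0.3, 0.8, 0, 0, 0, 0, 0, 0.2, 0.8, 0, 0, 0, 0, 0, 0, 0.8, 0, 0, 0, 0, 0, 0, 0.8]
}}

```text
time: 10.08
tool_pos: [0.4589, -0.2276, 0.0737]
ee_rot: [-3.14, -0.001, 1.473]
wrist_force: [-0.6, 0.8, 0.5]
width: 0.0747
finger_force: 0.0
```

Run:
```python
from h import *
S={n:robot.snapshot(n)[:,:,::-1] for n in cal}
for n in S: cv2.imwrite(f"pics/{n}3.png",S[n])
o=robot.get_obs();print(o["time"],o["tool_pos"],o["ee_rot"],o["width"])
r=[]
for n in S:
    for X in([.502,.054,.03],[.459,-.228,.03]):
        u=proj(n,X)[0].astype(int);im,_,_=crop(S[n],*u,k=5,w=40,h=30);r.append(im)
cv2.imwrite("pics/crop3.png",np.vstack([np.hstack(r[:2]),np.hstack(r[2:])]))
```

```text
10.1833 [ 0.46049629 -0.22854819  0.07580075] [3.13916292e+00 1.28666325e-03 1.47266745e+00] 0.07533245419446334
```

View pics/crop3.png

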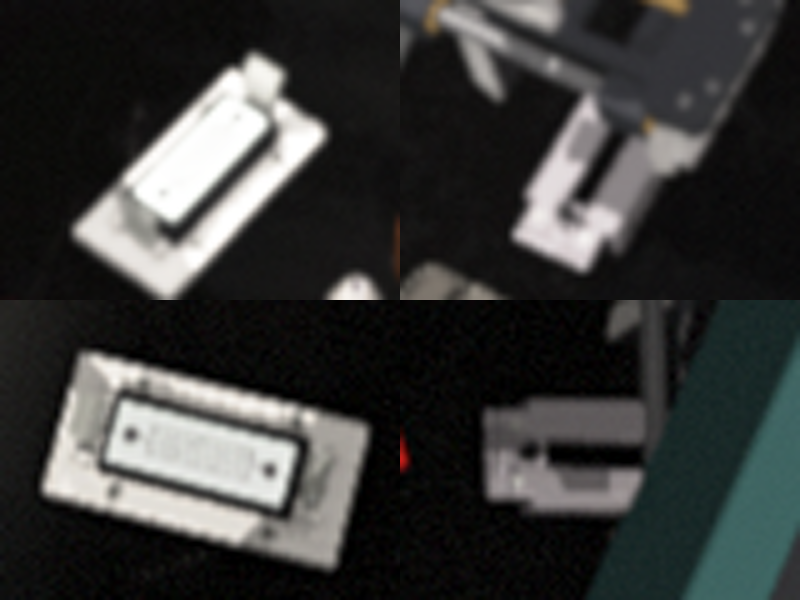

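Chip is seated squarely in the nest: top crop (200,455), even dark margin all round. The gripper hovers astride the cover. Now down and grip.

Call:
{"fn": "move_arm", "kwargs": {
  "motion": [0, 0, 0, 0, 0, 0.2, 0.8, 0, 0, 0, 0, 0, 0.25, 0.8, 0, 0, 0, 0, 0, 0.2, 0.8, 0, 0, 0, 0, 0, 0.05, 0.8, 0, 0, 0, 0, 0, 0.01, 0.8, 0, 0, 0, 0, 0, 0, 0.8]
}}

```text
time: 10.68
tool_pos: [0.4606, -0.2286, 0.0045]
ee_rot: [3.14, 0.001, 1.473]
wrist_force: [-0.3, 0.1, 0.4]
width: 0.0754
finger_force: 0.0
```

Call:
{"fn": "move_arm", "kwargs": {
  "motion": [0, 0, 0, 0, 0, 0, 0.35, 0, 0, 0, 0, 0, 0, 0.35, 0, 0, 0, 0, 0, 0, 0.35, 0, 0, 0, 0, 0, 0, 0.35, 0, 0, 0, 0, 0, 0, 0.35, 0, 0, 0, 0, 0, 0, 0.35, 0, 0, 0, 0, 0, 0, 0.35]
}}

```text
time: 11.27
tool_pos: [0.4597, -0.2282, 0.0035]
ee_rot: [3.141, 0.0, 1.473]
wrist_force: [-0.2, -0.0, 3.9]
width: 0.0446
finger_force: 30.0
```

Call:
{"fn": "move_arm", "kwargs": {
  "motion": [0, 0, 0, 0, 0, -0.1, 0.35, 0, 0, 0, 0, 0, -0.3, 0.35, 0, 0, 0, 0, 0, -0.3, 0.35, 0, 0, 0, 0, 0, -0.3, 0.35, 0, 0, 0, 0, 0, 0, 0.35]
}}

```text
time: 11.68
tool_pos: [0.4633, -0.2303, 0.1105]
ee_rot: [3.13, 0.006, 1.473]
wrist_force: [1.4, -0.4, 0.4]
width: 0.045
finger_force: 30.0
```

Call:
{"fn": "move_arm", "kwargs": {
  "motion": [0, 0, 0, 0.2595, 0.0134, 0, 0.35, 0, 0, 0, 0.2595, 0.0134, 0, 0.35, 0, 0, 0, 0.2595, 0.0134, 0, 0.35, 0, 0, 0, 0.2595, 0.0134, 0, 0.35, 0, 0, 0, 0.2595, 0.0134, 0, 0.35, 0, 0, 0, 0.2595, 0.0134, 0, 0.35, 0, 0, 0, 0.2595, 0.0134, 0, 0.35, 0, 0, 0, 0.2595, 0.0134, 0, 0.35, 0, 0, 0, 0.2595, 0.0134, 0, 0.35, 0, 0, 0, 0.2595, 0.0134, 0, 0.35, 0, 0, 0, 0.2595, 0.0134, 0, 0.35]
}}

```text
time: 12.6
tool_pos: [0.5018, 0.0559, 0.1024]
ee_rot: [-3.141, 0.0, 1.473]
wrist_force: [0.9, -0.4, -1.0]
width: 0.0447
finger_force: 30.0
```

Call:
{"fn": "move_arm", "kwargs": {
  "motion": [0, 0, 0.095, 0, 0, 0, 0.35, 0, 0, 0.095, 0, 0, 0, 0.35, 0, 0, 0.095, 0, 0, 0, 0.35, 0, 0, 0, 0, 0, 0.1, 0.35, 0, 0, 0, 0, 0, 0.2, 0.35, 0, 0, 0, 0, 0, 0.15, 0.35, 0, 0, 0, 0, 0, 0, 0.35, 0, 0, 0, 0, 0, 0, 0.35]
}}

```text
time: 13.27
tool_pos: [0.5008, 0.0545, 0.0562]
ee_rot: [-3.138, 0.001, 1.25]
wrist_force: [0.2, 0.1, -1.0]
width: 0.0447
finger_force: 30.0
```

Run:
```python
from h import *
n="scene";S=robot.snapshot(n)[:,:,::-1].copy();cv2.imwrite("pics/scene4.png",S)
o=robot.get_obs();p=o["tool_pos"];print(o["time"],p,o["ee_rot"],o["wrist_force"],o["width"])
u=proj(n,[.502,.04,.04])[0].astype(int);im,full,loc=crop(S,*u,k=10,w=40,h=30)
cv2.imwrite("pics/crop4.png",im)
```

```text
13.3167 [0.50194784 0.05451686 0.05758439] [-3.14073948e+00  3.18735882e-04  1.24943563e+00] [ 0.79746336 -0.02708591 -0.54204846] 0.04487755899446513
```

View pics/crop4.png

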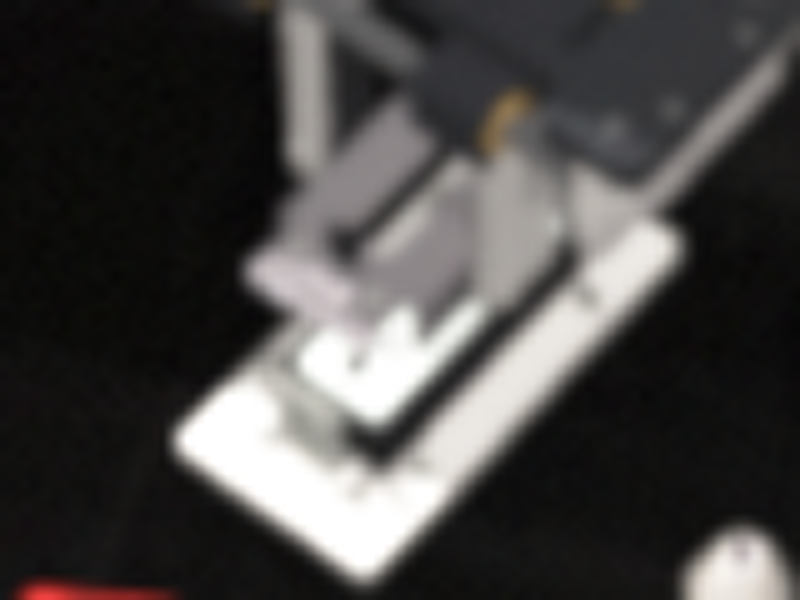

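Crop: cover held level above the seated chip, its -y tab at (300,285). Aligned with the holder, so descending.

Call:
{"fn": "move_arm", "kwargs": {
  "motion": [0, 0, 0, 0, 0, 0.1, 0.35, 0, 0, 0, 0, 0, 0.1, 0.35, 0, 0, 0, 0, 0, 0.03, 0.35, 0, 0, 0, 0, 0, 0, 0.35, 0, 0, 0, 0, 0, 0, 0.35]
}}

```text
time: 13.73
tool_pos: [0.502, 0.0546, 0.0346]
ee_rot: [-3.141, 0.0, 1.249]
wrist_force: [0.9, 0.7, -0.6]
width: 0.0445
finger_force: 30.0
```

Call:
{"fn": "move_arm", "kwargs": {
  "motion": [0, 0, 0, 0, 0, 0.015, 0.35, 0, 0, 0, 0, 0, 0.015, 0.35, 0, 0, 0, 0, 0, 0.015, 0.35, 0, 0, 0, 0, 0, 0.015, 0.35, 0, 0, 0, 0, 0, 0, 0.35]
}}

```text
time: 14.15
tool_pos: [0.502, 0.0546, 0.0287]
ee_rot: [-3.141, 0.0, 1.249]
wrist_force: [0.4, 0.0, -0.7]
width: 0.0451
finger_force: 30.0
```

Call:
{"fn": "move_arm", "kwargs": {
  "motion": [0, 0, 0, 0, 0, 0.015, 0.35, 0, 0, 0, 0, 0, 0.015, 0.35, 0, 0, 0, 0, 0, 0, 0.35]
}}

```text
time: 14.4
tool_pos: [0.502, 0.0546, 0.0256]
ee_rot: [-3.141, 0.0, 1.249]
wrist_force: [-1.0, -0.7, -0.5]
width: 0.0451
finger_force: 30.0
```

Call:
{"fn": "move_arm", "kwargs": {
  "motion": [0, 0, 0, 0, 0, 0.01, 0.35, 0, 0, 0, 0, 0, 0.01, 0.35, 0, 0, 0, 0, 0, 0, 0.35]
}}

```text
time: 14.65
tool_pos: [0.5023, 0.0542, 0.024]
ee_rot: [3.141, 0.001, 1.249]
wrist_force: [0.0, -0.9, -0.5]
width: 0.0451
finger_force: 30.0
```

Call:
{"fn": "move_arm", "kwargs": {
  "motion": [0, 0, 0, 0, 0, 0.01, 0.35, 0, 0, 0, 0, 0, 0.01, 0.35, 0, 0, 0, 0, 0, 0, 0.35]
}}

```text
time: 14.9
tool_pos: [0.5027, 0.0543, 0.0227]
ee_rot: [3.14, 0.0, 1.249]
wrist_force: [-1.8, -2.4, 3.3]
width: 0.0449
finger_force: 30.0
```

Call:
{"fn": "move_arm", "kwargs": {
  "motion": [0, 0, 0, 0, 0, 0.01, 0.35, 0, 0, 0, 0, 0, 0.01, 0.35, 0, 0, 0, 0, 0, 0, 0.35]
}}

```text
time: 15.15
tool_pos: [0.5033, 0.0544, 0.0217]
ee_rot: [3.139, -0.0, 1.249]
wrist_force: [-3.0, -2.1, 8.0]
width: 0.0448
finger_force: 30.0
```

Call:
{"fn": "move_arm", "kwargs": {
  "motion": [0, 0, 0, 0, 0, 0.01, 0.35, 0, 0, 0, 0, 0, 0.01, 0.35, 0, 0, 0, 0, 0, 0, 0.35]
}}

```text
time: 15.4
tool_pos: [0.5039, 0.0543, 0.0208]
ee_rot: [3.138, -0.001, 1.249]
wrist_force: [-3.5, -2.5, 12.0]
width: 0.0451
finger_force: 30.0
```

Call:
{"fn": "move_arm", "kwargs": {
  "motion": [0, 0, 0, 0, 0, 0.01, 0.35, 0, 0, 0, 0, 0, 0.01, 0.35, 0, 0, 0, 0, 0, 0, 0.35]
}}

```text
time: 15.65
tool_pos: [0.5045, 0.0544, 0.02]
ee_rot: [3.136, -0.001, 1.249]
wrist_force: [-4.6, -2.8, 15.6]
width: 0.0447
finger_force: 30.0
```

Call:
{"fn": "move_arm", "kwargs": {
  "motion": [0, 0, 0, -0.01, -0.015, 0.01, 0.35, 0, 0, 0, 0, 0, 0.01, 0.35, 0, 0, 0, 0, 0, 0, 0.35]
}}

```text
time: 15.9
tool_pos: [0.5044, 0.0542, 0.0187]
ee_rot: [3.133, -0.003, 1.249]
wrist_force: [-0.4, -2.4, 11.8]
width: 0.0447
finger_force: 30.0
```

Call:
{"fn": "move_arm", "kwargs": {
  "motion": [0, 0, 0, 0, 0, 0.01, 0.35, 0, 0, 0, 0, 0, 0.01, 0.35, 0, 0, 0, 0, 0, 0, 0.35]
}}

```text
time: 16.15
tool_pos: [0.5037, 0.0535, 0.0151]
ee_rot: [3.134, -0.001, 1.249]
wrist_force: [-0.2, -2.0, 10.4]
width: 0.0445
finger_force: 30.0
```

Call:
{"fn": "move_arm", "kwargs": {
  "motion": [0, 0, 0, 0, 0, 0.01, 0.35, 0, 0, 0, 0, 0, 0, 0.35]
}}

```text
time: 16.32
tool_pos: [0.5038, 0.0535, 0.0147]
ee_rot: [3.134, -0.001, 1.249]
wrist_force: [-0.8, -2.7, 13.0]
width: 0.0449
finger_force: 30.0
```

Call:
{"fn": "move_arm", "kwargs": {
  "motion": [0, 0, 0, 0, 0, 0.01, 0.35, 0, 0, 0, 0, 0, 0.01, 0.35, 0, 0, 0, 0, 0, 0, 0.35, 0, 0, 0, 0, 0, 0, 0.35]
}}

```text
time: 16.65
tool_pos: [0.5038, 0.0535, 0.0147]
ee_rot: [3.134, -0.001, 1.249]
wrist_force: [-5.8, -1.9, 22.0]
width: 0.0444
finger_force: 30.0
```

Run:
```python
from h import *
S={n:robot.snapshot(n)[:,:,::-1].copy() for n in cal}
o=robot.get_obs();print(o["time"],o["tool_pos"],o["ee_rot"],o["wrist_force"],o["wrist_torque"])
r=[]
for n in S:
    cv2.imwrite(f"pics/{n}5.png",S[n]);u=proj(n,[.502,.054,.03])[0].astype(int);r.append(crop(S[n],*u,k=6,w=33,h=40)[0])
cv2.imwrite("pics/crop5.png",np.hstack(r))
```

```text
16.75 [0.50383878 0.05352386 0.01465487] [ 3.13361675e+00 -9.58176352e-04  1.24884998e+00] [-5.76873923 -2.68804287 22.29952766] [-0.6522425   1.01926444 -0.0630316 ]
```

View pics/crop5.png

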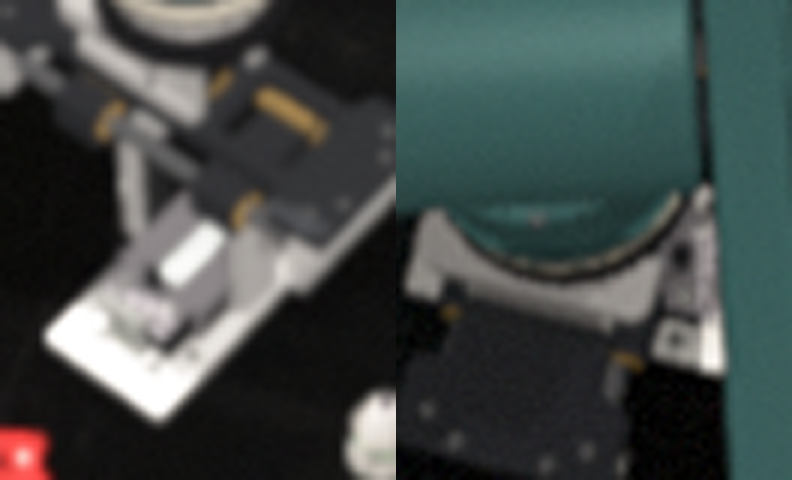

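Cover is home: z no longer moves while the force rose to 22 N, with the -y latch nose over the tab at (140,310) in the scene crop. I ease to about 11 N.

Call:
{"fn": "move_arm", "kwargs": {
  "motion": [0, 0, 0, 0, 0, -0.012, 0.35, 0, 0, 0, 0, 0, -0.01, 0.35, 0, 0, 0, 0, 0, 0, 0.35, 0, 0, 0, 0, 0, 0, 0.35, 0, 0, 0, 0, 0, 0, 0.35, 0, 0, 0, 0, 0, 0, 0.35]
}}

```text
time: 17.25
tool_pos: [0.5038, 0.0535, 0.0147]
ee_rot: [3.134, -0.001, 1.249]
wrist_force: [-0.4, -1.4, 11.5]
width: 0.0449
finger_force: 30.0
```

Call:
{"fn": "move_arm", "kwargs": {
  "motion": [0, 0, 0, 0, 0, 0, 0.35, 0, 0, 0, 0, 0, 0, 0.35, 0, 0, 0, 0, 0, 0, 0.35, 0, 0, 0, 0, 0, 0, 0.35, 0, 0, 0, 0, 0, 0, 0.35, 0, 0, 0, 0, 0, 0, 0.35]
}}

```text
time: 17.75
tool_pos: [0.5038, 0.0535, 0.0147]
ee_rot: [3.134, -0.001, 1.249]
wrist_force: [-0.2, -1.8, 12.2]
width: 0.0448
finger_force: 30.0
```

```bash
python3 -c "
from bench import robot
print(robot.get_obs()['wrist_force']);print(robot.close_job())"
```

```text
[-0.19828921 -1.84839662 12.2014193 ]
the job is handed in; nothing more can be done
None
```

The job is handed in at about 18 s: the chip is in the nest and the cover is pressed to a hard stop at its home height, with the fingers still gripping it at about 12 N. The force dropped as at a snap, but I saw only the -y latch over its tab; the +y one was hidden by the gripper.

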